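Clamp a candle mould and eject the candle four clicks

TASK

Get the candle started out of its mould: press the open saddle strap down over the mould until its catch snaps and holds it shut, and only then swing the lever on the ejector head exactly four clicks, towards the end of the mould where the candle comes out, and no further. The lever is sprung and runs back if it is let go, so finish with the gripper still on the lever's black upright grip, holding it at the fourth click. Leave the wick spool, the pair of candles and the marker where they are.

Things in the scene. Friction and masses are not known exactly. Their poses are not given: they have to be found in the camera images.
- ejector: bench candle ejector, fixed: plywood board 185x350x12 mm, mould tube lying along it (55 mm across, axis 50 mm above the table), grey head 130x100 mm, top 88 mm up, at one end. Origin: underside of the board, below the tube's axis, 120 mm from the tube's mouth. z up, y along the tube towards the head, -x the side with the catch and the lever's grip (towards the robot). The candle comes out towards -y.
- strap (a joint): angle (rad) of the steel saddle strap, 30 mm wide: 0 shut, grows as it opens up and back. Starts 0.70 to 1.15 and stays where left (about 1 N at the tab moves it). Pushed down, its lip meets the sprung catch at about 0.11 and needs about 6 N at the tab to snap past at about 0.06; the catch then holds it shut, between -0.03 and 0.01. Stop at -0.03.
- strap_hinge (a point): point on the strap's hinge axis, mid-width of the strap: 10 mm from the ejector's origin towards its -y, 42 mm behind the tube's axis (+x of the ejector), 47 mm above the table; the axis runs along the ejector's y.
- strap_tab (a point): where to press: on the upper face of the strap's flat front tab, 104 mm from the hinge axis; moves with the strap. The tab is flat for 30 mm nearer the hinge and 12 mm farther out, then turns up slightly. Shut, the point is 53 mm above the table, 62 mm in front of the tube's axis; between it and the hinge the strap arches over the tube, crown 82 mm above the table.
- lever (a joint): angle (rad) of the ejector lever: 0 at home on its stop, grows counter-clockwise from above (grip moves to the ejector's -y). Notches (clicks) every 0.209 rad: first 0.209, second 0.419, third 0.628, fourth 0.838, fifth 1.047; stop 1.11. A spring pushes the grip back with 4 to 6 N; the notches vary this by up to 3.5 N: it drops as a notch is neared and jumps up on leaving it. Let go, it runs back to 0.
- lever_pivot (a point): point on the lever's upright pivot axis, on top of the head, straight above the tube's axis, 154 mm from the ejector's origin towards its +y, 88 mm above the table.
- lever_grip (a point): middle of the upright black cylindrical grip (21 mm across, 36 mm tall, 115 to 151 mm above the table) at the lever's end, 100 mm from the pivot axis, 133 mm above the table; moves with the lever. Seen from the pivot, at home it lies 20 deg from the ejector's -x towards +y, at the fourth click 28 deg from -x towards -y.
- handle: the lever's flat steel bar (16 mm wide, top 111 mm above the table) with the black grip; turns with the lever. Origin on the pivot axis 88 mm above the table, its -x points to the grip.
- wick_spool: bystander: wooden spool of cord, 60 mm across, 66 mm tall, standing to the right of the ejector; leave it.
- candle_pair: bystander: two white candles lying side by side, 100 x 325 x 51 mm, to the left; leave them.
- marker: bystander: marker pen, 17 x 135 x 16 mm, lying in front of the ejector; leave it.

How it is judged:
By the outcome, as a careful person would: the job done as asked, in the order asked, and still so for the second after the job is handed in, while the arm keeps its last pose, push and grip.
It also fails if it takes over 64 s, if anything falls off the work surface, if the arm or the gripper's body presses on something with over 40 N, if the wrist force passes 120 N, or if a joint passes its speed limit or range.

ROBOT

A 6-joint arm with a two-finger parallel gripper is mounted at the origin on a cart in front of the work surface, level with it; the furniture and walls round the work are solid. World frame = base frame: x ahead of the robot, y to its left, z up, the work surface at z = 0. Lengths are in m, angles in degrees, forces in N, time in s.
With the tool pointing down it reaches from about 0.35 to 0.775 m from the base axis. Payload 5.5 kg.
Tool frame: the origin (TCP) lies at the very end of the fingers, on their centre line; the grasp point (between the pads) lies 19 mm behind it; z points along the fingers, x is the direction in which the jaws open and shut, and the axes are right-handed (so a half turn about z gives the same grasp; the last joint's range is limited). The gripper opens to 85 mm and grips with 20 to 120 N. Pads are 22 mm wide; open, the fingers measure 114 mm over their backs; the gripper's body (76 mm by 85 mm) begins 54 mm behind the grasp point. The pads swing forward as they close: fully open they stand 13 mm farther back than shut.
Start: joints at [65.226, 17.945, 2.641, 74.691, 0, 82.002], TCP at [0.166, 0.551, 0.231] pointing down, gripper open.
Joint ranges: [-158.12, 158.12], [-49.38, 96.58], [-58.88, 72.47], [-126.05, 133.96], [-84.25, 85.87], [-180, 180]. Speed limits (degrees/s): [147.25, 147.25, 180, 180, 180, 180].

INTERFACE

Orientations are given as a 3x3 rotation matrix whose columns are the frame's x, y, z axes.
In Python, from rig import sensors, get_image, job gives the robot as it stands.
- The arm moves only by the tool servo_tool, never from a script. Its argument "steps" is text: rows parted by semicolons, each of 7 numbers parted by spaces: the turn, a rotation vector about the tool's x, y, z in rad, then the shift along the tool's x, y, z in cm, then the opening, from -1 (shut) to 1 (fully open). A call has 1 to 12 rows; each row is the pose to reach, as a shift and turn from the pose commanded when the call began, along the tool's axes at that moment; what a row does not reach only later rows make up. A row lasts 1/8 s, in which the tool goes at most 62.5 mm and 10.7 degrees, less where a joint would pass 70% of its speed; a pose out of reach is approached as far as the arm can. A call with a gripper value outside its range is refused whole. The fingers move at their own pace and stop on an object; "grip_force" is the grip in N (left out, the last holds). Time passes only in rows, so rows that repeat a pose let the fingers close. It gives the time, the measured TCP pose, the force and the opening at its end, in the units of the state.
- sensors.read_state(): the state, without advancing time (a new reading comes with each control period).
- get_image(name): name is "side" or "top"; returns a dict with "pixels" (420x560x3 uint8, blue, green, red), "mtx" (3x3 intrinsics, pixels), "k1" (the pictures are not rectified: a ray, as slopes to the right and down, at radius r is drawn at 1 + k1 r^2 times it, then the intrinsics apply), "extrinsics" (4x4, takes a point from world to camera coordinates). Camera axes: x right, y up, looking along -z (the intrinsics and any distortion apply to the point x, -y, -z); pixel columns grow to the right and rows downward; lengths in m; the calibration is good to about 2 mm. A picture is of the moment at which its call begins. There is no depth.
- job.sign_off(): hands the job in, once; it reports no verdict.
The state is a dict: "time": time; "joints": joint angles; "dq": joint speeds; "joint_efforts": joint torques, N m; "eef_pos": TCP position; "orientation": TCP orientation; "force": force on the tool from outside, world axes, zero at the start; "wrist_torque": the same for the moment, N m; "grip_width": opening from 0.0 (shut) to 1.0 (fully open).
Only numpy, scipy, OpenCV 4.12 (cv2) and the standard library are available. Lean on these libraries where they do the work, as an engineer would, in place of code of your own. Each camera call takes 0.05 s, during which the arm holds its last target. There are 200 camera calls.

## Working session

There is one attempt and no reset: what is moved stays moved. The work goes in short steps, Python scripts to look and compute and a tool call to move; the robot and the scene stay as the last step left them, time stands still between calls to the robot, and variables do not carry over. Pictures are saved under pics/ and viewed, about 8 in all and at most 12, crops included, and the job is handed in when it is done.

Besides the shell and the picture viewer there is one more tool, called after "Call:" by a JSON object that holds its "api" and its "payload", one argument or row to a line. servo_tool: Moves the arm, as the interface text tells. Its arguments: {"type":"object","properties":{"steps":{"type":"string"},"grip_force":{"type":"number"}},"required":["steps"]}

```bash
mkdir -p pics; ls; python3 - <<'E'
from rig import sensors,get_image
import cv2,numpy as np,pickle
s=sensors.read_state()
for k,v in s.items(): print(k,np.round(v,3).tolist())
D={}
for n in("side","top"):
    d=get_image(n);D[n]=d;cv2.imwrite(f"pics/{n}0.png",d["pixels"]);print(n,d["mtx"],d["k1"],np.round(d["extrinsics"],4))
pickle.dump(D,open("d0.pkl","wb"))
E
```

```text
pics
time 0.0
joints [65.225, 17.994, 2.577, 74.691, 0.0, 82.002]
dq [-0.054, -0.092, -0.005, -0.038, -0.064, 0.028]
joint_efforts [0.003, -48.063, 29.854, 0.019, 0.0, 0.0]
eef_pos [0.166, 0.55, 0.23]
orientation [[0.289, 0.957, -0.001], [0.957, -0.289, -0.002], [-0.002, -0.0, -1.0]]
force [-0.483, -0.16, -0.063]
wrist_torque [-0.034, 0.035, 0.033]
grip_width 1.001
side [[381.74564882   0.         282.04726508]
 [  0.         381.74564882 208.48372462]
 [  0.           0.           1.        ]] 0.01717461537232443 [[ 0.9752 -0.2204 -0.022  -0.46  ]
 [ 0.1602  0.6331  0.7573 -0.1942]
 [-0.153  -0.742   0.6527 -1.0253]
 [ 0.      0.      0.      1.    ]]
top [[439.53234097   0.         272.98055835]
 [  0.         439.53234097 202.6548016 ]
 [  0.           0.           1.        ]] -0.10063825518991092 [[-0.0265 -0.9994 -0.0213  0.0741]
 [ 0.993  -0.0288  0.1145 -0.5165]
 [-0.115  -0.0181  0.9932 -1.2579]
 [ 0.      0.      0.      1.    ]]
```

View pics/top0.png

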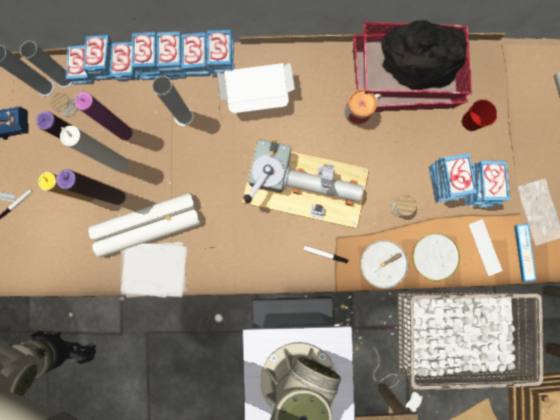

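View pics/side0.png

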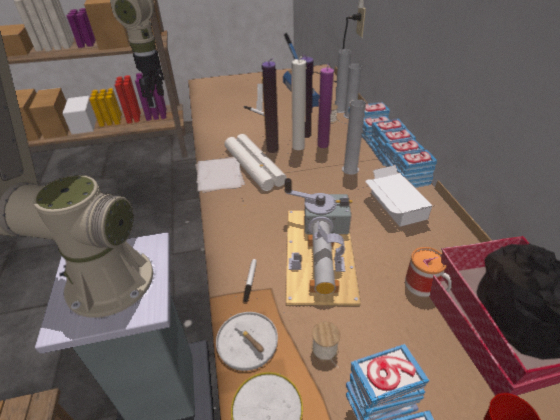

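The top view shows the ejector centred near (310,185): head and lever at left (grip about (248,197)), the tube mouth at right near (362,190), and the strap open near (327,177). In the side view the board's near corners are around (287,300) and (357,302). I'll zoom in to measure.

```bash
python3 - <<'E'
import cv2,pickle
D=pickle.load(open("d0.pkl","rb"))
a=D["top"]["pixels"][130:235,235:375]; cv2.imwrite("pics/tc.png",cv2.resize(a,None,fx=5.5,fy=5.5,interpolation=cv2.INTER_CUBIC))
a=D["side"]["pixels"][170:310,270:370]; cv2.imwrite("pics/sc.png",cv2.resize(a,None,fx=4.2,fy=4.2,interpolation=cv2.INTER_CUBIC))
E
```

```text
(no output)
```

View pics/tc.png

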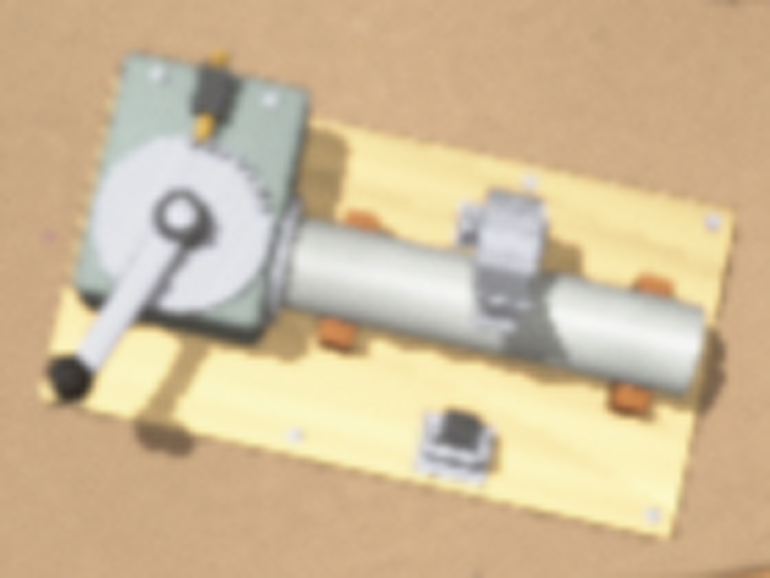

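View pics/sc.png

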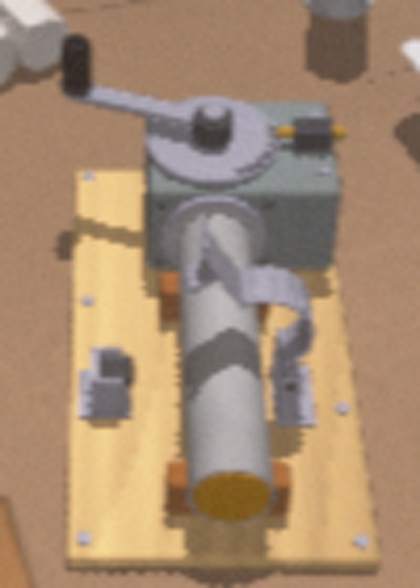

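The crops show, in crop pixels. Top: board corners (668,537), (735,212), (42,398); hub (182,215); grip top (70,380); strap tab end around (497,315). Side: mouth disc (231,497), grip middle (76,66), board corners (68,570), (378,572), (78,172). Next I'll fit the pose to these.

```bash
cat > h.py <<'E'
import numpy as np,cv2,pickle
from scipy.optimize import least_squares
def proj(d,P):
    P=np.atleast_2d(P);E=np.array(d["extrinsics"]);c=P@E[:3,:3].T+E[:3,3]
    a=c[:,0]/-c[:,2];b=-c[:,1]/-c[:,2];s=1+d["k1"]*(a*a+b*b);K=d["mtx"]
    return np.c_[K[0][0]*a*s+K[0][2],K[1][1]*b*s+K[1][2]]
def W(p,P): # ejector->world, p=(x,y,yaw)
    c,s=np.cos(p[2]),np.sin(p[2]);P=np.atleast_2d(P)
    return np.c_[p[0]+c*P[:,0]-s*P[:,1],p[1]+s*P[:,0]+c*P[:,1],P[:,2]]
def grip(th,z=.133):
    a=np.radians(20)-th
    return [-.1*np.cos(a),.154+.1*np.sin(a),z]
def tab(th,r=.104,y=-.01,h=.006): # strap pt: r out from hinge, h above line at shut
    return [.042-r*np.cos(th)+h*np.sin(th)*1,y,.047+r*np.sin(th)+h*np.cos(th)]
E
python3 - <<'E'
from h import *
D=pickle.load(open("d0.pkl","rb"))
t=lambda u,v:((u+.5)/5.5-.5+235,(v+.5)/5.5-.5+130)
s=lambda u,v:((u+.5)/4.2-.5+270,(v+.5)/4.2-.5+170)
def obs(q):
    p=q[:3];bx,by,hz=q[3:6]
    return [("top",[bx,by,.012],t(668,537)),("top",[bx+.185,by,.012],t(735,212)),("top",[bx,by+.35,.012],t(42,398)),
    ("top",grip(0,.151),t(69,380)),("top",[0,.154,hz],t(182,215)),
    ("side",[0,-.12,.05],s(231,497)),("side",grip(0),s(76,66)),("side",[0,.154,hz],s(212,112)),
    ("side",[bx,by,.012],s(68,560)),("side",[bx+.185,by,.012],s(378,562)),("side",[bx,by+.35,.012],s(78,172))]
def f(q): return np.concatenate([(proj(D[c],W(q[:3],P))[0]-o) for c,P,o in obs(q)])
r=least_squares(f,[.55,-.03,-.2,-.09,-.15,.11],loss="soft_l1")
print(np.round(r.x,4),np.degrees(r.x[2]));print(np.round(f(r.x).reshape(-1,2),1))
p=r.x[:3];np.save("p.npy",p)
print("grip0,4",W(p,[grip(0),grip(.838)]).round(4),"pivot",W(p,[0,.154,.088]))
for th in np.arange(.6,1.25,.1):
    P=[tab(th),tab(th,.116,-.025),tab(th,.116,.005)]
    print(round(th,2),[ (proj(D["top"],W(p,P))-[235,130])*5.5],[(proj(D["side"],W(p,P))-[270,170])*4.2],W(p,P[0]).round(3))
E
```

```text
[ 0.564  -0.0793 -0.2495 -0.0952 -0.1344  0.117 ] -14.297829322226473
[[ 1.   0.6]
 [ 1.  -0.5]
 [-0.5  0.1]
 [-0.1 -0.9]
 [ 0.2  0.4]
 [-0.2  0.5]
 [-0.3 -0.8]
 [ 0.1 -0.1]
 [-0.4 -0.6]
 [ 1.  -0.2]
 [-0.5 -0.8]]
grip0,4 [[0.5195 0.1262 0.133 ]
 [0.5049 0.0462 0.133 ]] pivot [[0.60206873 0.06989829 0.088     ]]
0.6 [array([[482.82817098, 365.27372691],
       [509.45866729, 389.38437803],
       [450.38803888, 376.26456189]])] [array([[156.51382542, 287.83827195],
       [140.73294362, 297.64978462],
       [139.97755315, 262.49423736]])] [[ 0.522 -0.079  0.111]]
0.7 [array([[487.11287617, 350.04337119],
       [514.43852958, 372.52498585],
       [454.97208173, 359.3279458 ]])] [array([[168.01127623, 278.63686487],
       [153.58130201, 287.22524547],
       [152.52197693, 252.09536708]])] [[ 0.529 -0.081  0.119]]
0.8 [array([[491.62620567, 333.35934998],
       [519.6669042 , 353.98128363],
       [459.84446257, 340.71698451]])] [array([[180.86283735, 270.18623974],
       [167.99885937, 277.62674127],
       [166.59574378, 242.52073122]])] [[ 0.536 -0.083  0.126]]
0.9 [array([[49
[... 312 characters left out ...]
365866],
       [470.22395751, 299.30877504]])] [array([[210.10130305, 255.96435175],
       [200.95421361, 261.40634398],
       [198.75771341, 226.33854721]])] [[ 0.553 -0.087  0.138]]
1.1 [array([[505.99837694, 276.50693967],
       [536.20479406, 290.39554408],
       [475.60376463, 276.99897134]])] [array([[226.17652345, 250.38361529],
       [219.13964692, 255.00856102],
       [216.50246491, 219.9531048 ]])] [[ 0.562 -0.089  0.142]]
1.2 [array([[510.8705677 , 256.03625358],
       [541.77010116, 267.39692559],
       [481.01962166, 253.98185073]])] [array([[242.986163  , 245.93058934],
       [238.19365561, 249.8799098 ],
       [235.09365589, 214.83108871]])] [[ 0.571 -0.091  0.146]]
```

```bash
cat >> h.py <<'E'
def ray(d,u,z):
    f=lambda q:(proj(d,[q[0],q[1],z])[0]-u)
    return least_squares(f,[.5,0.]).x
def shift(P,s=None,R=None): # ejector-frame point -> cm in tool axes
    from rig import sensors
    s=s or sensors.read_state();p=np.load("p.npy")
    return (100*(W(p,P)-s["eef_pos"])@np.array(s["orientation"])).round(2)
E
python3 - <<'E'
from h import *
D=pickle.load(open("d0.pkl","rb"))
for u in[(272,152),(298,150),(324,148),(352,175),(268,185)]: print(u,ray(D["side"],u,0).round(3))
print(shift([[-.2,.15,.24],[.035,-.01,.2],[.035,-.01,.13]]))
p=np.load("p.npy");print(W(p,[[-.2,.15,.24],[.035,-.01,.2]]))
E
```

```text
(272, 152) [0.548 0.517]
(298, 150) [0.65  0.505]
(324, 148) [0.753 0.493]
(352, 175) [0.795 0.295]
(268, 185) [0.492 0.312]
[[-34.65  35.67  -0.9 ]
 [-49.61  59.84   3.11]
 [-49.6   59.84  10.11]]
[[ 0.40727586  0.11541465  0.24      ]
 [ 0.59548279 -0.09766551  0.2       ]]
```

Call:
{"api": "servo_tool", "payload": {
  "steps": "0 0 -0.02 -5 5 0 -1; 0 0 -0.044 -9 9.5 0 -1; 0 0 -0.044 -13.5 14 0 -1; 0 0 -0.044 -18 18.5 0 -1; 0 0 -0.044 -22.5 23 0 -1; 0 0 -0.044 -26.5 27.5 -0.5 -1; 0 0 -0.044 -30.5 32 -0.9 -1; 0 0 -0.044 -33.7 36.5 -0.9 -1; 0 0 -0.044 -37 41 -0.9 -1; 0 0 -0.044 -40 45 -0.9 -1; 0 0 -0.044 -43 50 0 -1; 0 0 -0.044 -46 54 1 -1"
}}

```text
time: 1.6
eef_pos: [0.5514, -0.0475, 0.2207]
orientation: [[0.247, 0.969, 0.0], [0.969, -0.247, 0.0], [0.0, 0.0, -1.0]]
force: [0.6, 0.1, 0.2]
grip_width: -0.001
```

```bash
python3 - <<'E'
from h import *
from rig import sensors
s=sensors.read_state();print(s["eef_pos"],s["force"],s["grip_width"],s["joints"]);print(np.round(s["orientation"],3))
p=np.load("p.npy");print(p[2],shift([[.035,-.01,.2],[.035,-.01,.132]]))
E
```

```text
[ 0.55142039 -0.04748907  0.22071722] [0.56914673 0.12411403 0.19842433] -0.0008344487886837627 [-1.32411668e+01  1.57160121e+01 -1.89470593e+00  7.23812029e+01
  1.45942349e-02  1.04557218e+00]
[[ 0.247  0.969  0.   ]
 [ 0.969 -0.247  0.   ]
 [ 0.     0.    -1.   ]]
-0.2495441975610412 [[-3.78  5.51  2.07]
 [-3.78  5.51  8.87]]
```

Call:
{"api": "servo_tool", "payload": {
  "steps": "0 0 0 -2 3 1.5 -1; 0 0 0 -3.8 5.5 2 -1; 0 0 0 -3.8 5.5 5 -1; 0 0 0 -3.8 5.5 8 -1; 0 0 0 -3.8 5.5 8.9 -1; 0 0 0 -3.8 5.5 8.9 -1"
}}

```text
time: 2.35
eef_pos: [0.5938, -0.0959, 0.1319]
orientation: [[0.246, 0.969, -0.001], [0.969, -0.246, 0.001], [0.0, -0.001, -1.0]]
force: [-0.3, -1.1, 0.3]
grip_width: -0.001
```

```bash
python3 - <<'E'
from h import *
from rig import get_image
a=get_image("side")["pixels"][100:310,230:400];cv2.imwrite("pics/s1.png",cv2.resize(a,None,fx=2.8,fy=2.8,interpolation=3))
a=get_image("top")["pixels"]
p=np.load("p.npy")
c=[tab(th,.106) for th in [.93,.8,.65,.5,.35,.2,.1,.05,0]]
P=[[x+.011,y,z] for x,y,z in c];print(shift(P))
E
```

```text
[[-0.13 -3.96 -0.21]
 [-0.12 -5.06  0.62]
 [-0.12 -6.18  1.75]
 [-0.12 -7.13  3.03]
 [-0.12 -7.86  4.44]
 [-0.12 -8.39  5.94]
 [-0.12 -8.6   6.98]
 [-0.12 -8.68  7.51]
 [-0.12 -8.72  8.04]]
```

View pics/s1.png

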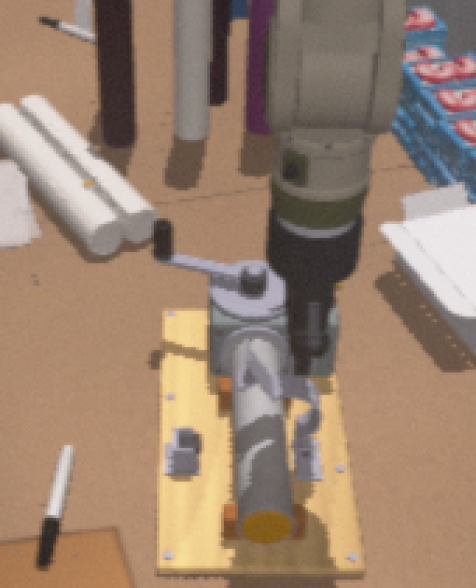

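The side view shows the closed fingertips at about (305,370), on the hinge side of the open strap's tab at (262,370), and clear of it. Next I sweep along the tab's arc.

Call:
{"api": "servo_tool", "payload": {
  "steps": "0 0 0 -0.1 -2 -0.2 -1; 0 0 0 -0.1 -4 -0.2 -1; 0 0 0 -0.1 -5.1 0.6 -1; 0 0 0 -0.1 -5.7 1.2 -1; 0 0 0 -0.1 -6.2 1.8 -1; 0 0 0 -0.1 -6.7 2.4 -1; 0 0 0 -0.1 -7.1 3.0 -1; 0 0 0 -0.1 -7.5 3.7 -1; 0 0 0 -0.1 -7.9 4.4 -1; 0 0 0 -0.1 -8.2 5.2 -1; 0 0 0 -0.1 -8.4 5.9 -1; 0 0 0 -0.1 -8.4 5.9 -1"
}}

```text
time: 3.95
eef_pos: [0.5118, -0.0761, 0.0725]
orientation: [[0.246, 0.969, -0.001], [0.969, -0.246, 0.001], [0.0, -0.002, -1.0]]
force: [-0.2, 0.1, 0.4]
grip_width: 0.001
```

```bash
python3 - <<'E'
from h import *
from rig import get_image
a=get_image("side")["pixels"][170:310,260:370];cv2.imwrite("pics/s2.png",cv2.resize(a,None,fx=4,fy=4,interpolation=3))
c=[tab(th,.106) for th in [.2,.1,.05,0,-.03]]
print(shift([[x+.011,y,z] for x,y,z in c]))
E
```

```text
[[-0.02  0.12 -0.1 ]
 [-0.02 -0.09  0.94]
 [-0.02 -0.16  1.47]
 [-0.02 -0.2   2.  ]
 [-0.02 -0.22  2.31]]
```

View pics/s2.png

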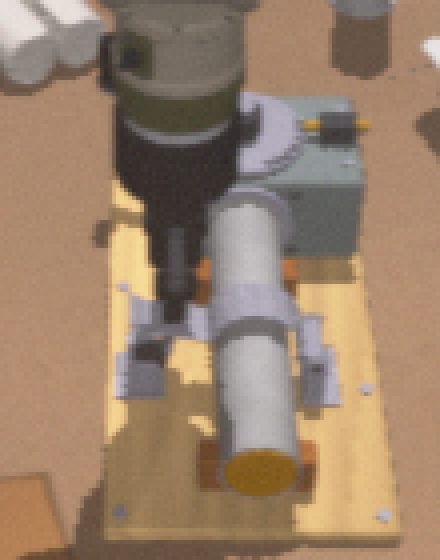

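The strap now lies over the tube with the fingertips on its tab at (177,318), and the catch is just below at (145,355). Now the press.

Call:
{"api": "servo_tool", "payload": {
  "steps": "0 0 0 0 -0.1 0.5 -1; 0 0 0 0 -0.1 0.9 -1; 0 0 0 0 -0.15 1.2 -1; 0 0 0 0 -0.15 1.4 -1; 0 0 0 0 -0.15 1.4 -1"
}}

```text
time: 4.62
eef_pos: [0.5111, -0.076, 0.0593]
orientation: [[0.246, 0.969, 0.0], [0.969, -0.246, 0.0], [0.0, 0.0, -1.0]]
force: [0.2, -0.1, 0.1]
grip_width: 0.0
```

Call:
{"api": "servo_tool", "payload": {
  "steps": "0 0 0 0 0 0.2 -1; 0 0 0 0 0 0.4 -1; 0 0 0 0 0 0.5 -1; 0 0 0 0 0 0.5 -1"
}}

```text
time: 5.12
eef_pos: [0.511, -0.076, 0.054]
orientation: [[0.246, 0.969, -0.0], [0.969, -0.246, 0.0], [0.0, -0.0, -1.0]]
force: [-0.8, -0.2, -0.5]
grip_width: 0.0
```

Call:
{"api": "servo_tool", "payload": {
  "steps": "0 0 0 0 0 0.1 -1; 0 0 0 0 0 0.2 -1; 0 0 0 0 0 0.3 -1; 0 0 0 0 0 0.3 -1"
}}

```text
time: 5.62
eef_pos: [0.5111, -0.076, 0.0512]
orientation: [[0.246, 0.969, 0.0], [0.969, -0.246, 0.0], [0.0, -0.0, -1.0]]
force: [1.3, -0.2, 0.6]
grip_width: -0.0
```

Call:
{"api": "servo_tool", "payload": {
  "steps": "0 0 0 0 0 0.1 -1; 0 0 0 0 0 0.2 -1; 0 0 0 0 0 0.2 -1"
}}

```text
time: 6.0
eef_pos: [0.5112, -0.076, 0.0501]
orientation: [[0.246, 0.969, 0.001], [0.969, -0.246, -0.0], [-0.0, 0.001, -1.0]]
force: [-2.1, 0.8, 7.9]
grip_width: 0.001
```

Call:
{"api": "servo_tool", "payload": {
  "steps": "0 0 0 0 0 0.1 -1; 0 0 0 0 0 0.2 -1; 0 0 0 0 0 0.2 -1"
}}

```text
time: 6.38
eef_pos: [0.5112, -0.076, 0.0495]
orientation: [[0.246, 0.969, 0.001], [0.969, -0.246, -0.001], [-0.0, 0.001, -1.0]]
force: [-6.3, 1.7, 19.1]
grip_width: -0.0
```

Call:
{"api": "servo_tool", "payload": {
  "steps": "0 0 0 0 0 -0.5 -1; 0 0 0 0 0 -3 -1; 0 0 0 0 0 -8 -1; 0 0 0 0 0 -12 -1; 0 0 0 0 2 -14 -1;0 0 0 0 2 -14 -1"
}}

```text
time: 7.12
eef_pos: [0.5325, -0.0816, 0.1888]
orientation: [[0.246, 0.969, 0.004], [0.969, -0.246, -0.001], [-0.0, 0.004, -1.0]]
force: [-0.0, -0.3, 0.5]
grip_width: 0.003
```

```bash
python3 - <<'E'
from h import *
from rig import get_image
d=get_image("side");a=d["pixels"][170:310,260:370];cv2.imwrite("pics/s3.png",cv2.resize(a,None,fx=4.2,fy=4.2,interpolation=3))
p=np.load("p.npy")
for th in(.11,.05,0): print(th,((proj(d,W(p,[tab(th),tab(th,.116,-.025),tab(th,.116,.005)]))-[260,170])*4.2).round())
print(shift([grip(0,.23),grip(0,.12)]))
E
```

```text
0.11 [[165. 340.]
 [145. 356.]
 [146. 321.]]
0.05 [[163. 347.]
 [144. 364.]
 [144. 328.]]
0 [[162. 352.]
 [143. 370.]
 [143. 335.]]
[[19.81 -6.2  -4.28]
 [19.81 -6.21  6.72]]
```

View pics/s3.png

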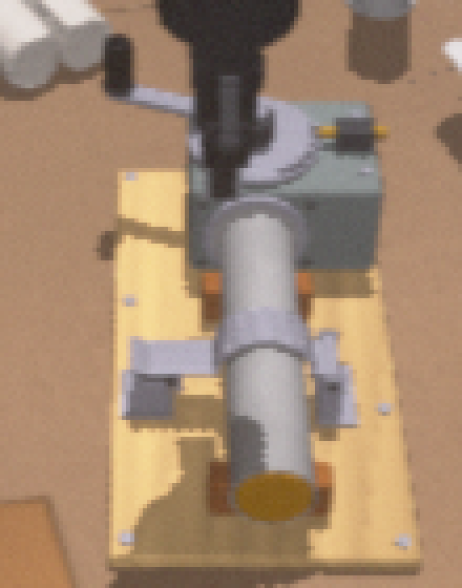

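The strap lies flat over the tube. The tab's edge at (132–137, 338–372) matches the model at angle 0 (rows 335/370), and it reached the stop with 19 N pushing back, so it is shut. Next is the grip.

Call:
{"api": "servo_tool", "payload": {
  "steps": "0 0 0.1 3 0 -4.3 1; 0 0 0.2 8 -2 -4.3 1; 0 0 0.35 13 -4 -4.3 1; 0 0 0.35 17 -6.2 -4.3 1; 0 0 0.35 19.8 -6.2 -4.3 1; 0 0 0.35 19.8 -6.2 -2 1; 0 0 0.35 19.8 -6.2 1 1; 0 0 0.35 19.8 -6.2 1 1",
  "grip_force": 40
}}

```text
time: 8.18
eef_pos: [0.5155, 0.1261, 0.1735]
orientation: [[0.563, 0.826, -0.008], [0.826, -0.563, -0.001], [-0.005, -0.007, -1.0]]
force: [0.3, -0.6, 0.4]
grip_width: 1.002
```

```bash
python3 - <<'E'
from h import *
from rig import get_image,sensors
I={n:get_image(n) for n in("top","side")}
a=I["side"]["pixels"][150:250,240:360];b=I["top"]["pixels"][150:230,220:316]
cv2.imwrite("pics/s4.png",np.hstack([cv2.resize(a,(480,400),interpolation=3)[:,:380],cv2.resize(b,(480,400),interpolation=3)[:,:400]]))
print(shift([grip(0,.12)]),sensors.read_state()["grip_width"])
E
```

```text
[[0.1  0.11 5.67]] 0.9975664966796977
```

View pics/s4.png

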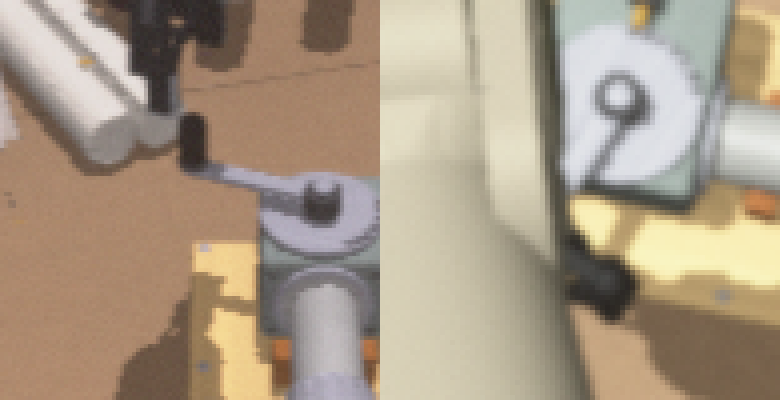

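The side view shows the near finger's tip at about (165,105) and the grip at (193,140), with the open jaws above it. I descend and grip.

Call:
{"api": "servo_tool", "payload": {
  "steps": "0 0 0 0.1 0.1 2 1; 0 0 0 0.1 0.1 4 1; 0 0 0 0.1 0.1 5.5 1; 0 0 0 0.1 0.1 5.6 1"
}}

```text
time: 8.78
eef_pos: [0.52, 0.1263, 0.1208]
orientation: [[0.564, 0.826, -0.001], [0.826, -0.564, -0.0], [-0.001, -0.001, -1.0]]
force: [-0.0, -0.6, -0.0]
grip_width: 1.0
```

Call:
{"api": "servo_tool", "payload": {
  "steps": "0 0 0 0 0 0 0; 0 0 0 0 0 0 -1; 0 0 0 0 0 0 -1; 0 0 0 0 0 0 -1; 0 0 0 0 0 0 -1; 0 0 0 0 0 0 -1",
  "grip_force": 50
}}

```text
time: 9.52
eef_pos: [0.5208, 0.1267, 0.1218]
orientation: [[0.564, 0.826, 0.001], [0.826, -0.564, 0.0], [0.001, 0.001, -1.0]]
force: [-1.4, 0.8, 5.9]
grip_width: 0.23
```

Call:
{"api": "servo_tool", "payload": {
  "steps": "0 0 -0.05 -0.5 0.01 -0.1 -1; 0 0 -0.1 -1 0.05 -0.1 -1; 0 0 -0.15 -1.49 0.11 -0.1 -1; 0 0 -0.2 -1.99 0.2 -0.1 -1; 0 0 -0.25 -2.47 0.31 -0.1 -1; 0 0 -0.3 -2.96 0.45 -0.1 -1; 0 0 -0.3 -2.96 0.45 -0.1 -1"
}}

```text
time: 10.4
eef_pos: [0.5079, 0.1, 0.122]
orientation: [[0.295, 0.956, 0.001], [0.956, -0.295, 0.001], [0.001, 0.0, -1.0]]
force: [3.9, 3.2, -3.2]
grip_width: 0.228
```

```bash
cat > chk.py <<'E'
from h import *
from rig import sensors
p=np.load("p.npy");s=sensors.read_state();v=np.array(s["eef_pos"])[:2]-W(p,[0,.154,0])[0][:2]
R=np.array(s["orientation"]);F=np.array(s["force"])
v0=np.array([.5208,.1267])-W(p,[0,.154,0])[0][:2]
an=lambda a:np.arctan2(a[1],a[0])
print("phi rel home",an(v)-an(v0),"r",np.hypot(*v),"tool phi",np.arctan2(R[1,0],R[0,0])-np.arctan2(.826,.564),"F tool",(F@R).round(1),"z",s["eef_pos"][2],"w",s["grip_width"],"t",s["time"])
E
python3 chk.py
```

```text
phi rel home 0.30091927402811836 r 0.09880815068808615 tool phi 0.3000388644434867 F tool [4.2 2.8 3.2] z 0.12196479263566895 w 0.22842745170792186 t 10.4
```

Call:
{"api": "servo_tool", "payload": {
  "steps": "0 0 -0.05 -0.5 0.01 0 -1; 0 0 -0.1 -1 0.05 0 -1; 0 0 -0.15 -1.49 0.11 0 -1; 0 0 -0.2 -1.99 0.2 0 -1; 0 0 -0.25 -2.47 0.31 0 -1; 0 0 -0.3 -2.96 0.45 0 -1; 0 0 -0.35 -3.43 0.61 0 -1; 0 0 -0.4 -3.89 0.79 0 -1; 0 0 -0.45 -4.35 1 0 -1; 0 0 -0.45 -4.35 1 0 -1"
}}

```text
time: 11.65
eef_pos: [0.5046, 0.0556, 0.122]
orientation: [[-0.15, 0.989, 0.0], [0.989, 0.15, 0.001], [0.001, 0.001, -1.0]]
force: [2.3, 4.0, -3.6]
grip_width: 0.228
```

```bash
python3 chk.py
```

```text
phi rel home -5.527379797271314 r 0.09848285851920026 tool phi 0.7499097687453214 F tool [3.6 2.9 3.6] z 0.12195907830530378 w 0.22817515792506443 t 11.65
```

Call:
{"api": "servo_tool", "payload": {
  "steps": "0 0 -0.03 -0.3 0 0 -1; 0 0 -0.06 -0.6 0.02 0 -1; 0 0 -0.06 -0.6 0.02 0 -1"
}}

```text
time: 12.02
eef_pos: [0.5058, 0.0495, 0.122]
orientation: [[-0.209, 0.978, 0.0], [0.978, 0.209, 0.001], [0.001, 0.001, -1.0]]
force: [4.3, 2.5, -4.0]
grip_width: 0.227
```

```bash
python3 chk.py
```

```text
phi rel home -5.464489775807557 r 0.09840265087538304 tool phi 0.8097608572872464 F tool [1.6 4.7 4. ] z 0.12198329979395445 w 0.22654171112884644 t 12.025
```

Call:
{"api": "servo_tool", "payload": {
  "steps": "0 0 -0.01 -0.1 0 0 -1; 0 0 -0.01 -0.1 0 0 -1; 0 0 -0.01 -0.1 0 0 -1"
}}

```text
time: 12.4
eef_pos: [0.506, 0.0487, 0.122]
orientation: [[-0.219, 0.976, 0.001], [0.976, 0.219, 0.001], [0.001, 0.001, -1.0]]
force: [4.3, 4.2, -4.8]
grip_width: 0.224
```

```bash
python3 chk.py
```

```text
phi rel home -5.4559327834066735 r 0.09839072151508185 tool phi 0.8198056962467396 F tool [3.1 5.1 4.8] z 0.12199129316809533 w 0.2243997202602546 t 12.4
```

Call:
{"api": "servo_tool", "payload": {
  "steps": "0 0 -0.01 -0.1 0 0 -1; 0 0 -0.01 -0.1 0 0 -1; 0 0 -0.01 -0.1 0 0 -1"
}}

```text
time: 12.78
eef_pos: [0.5062, 0.0478, 0.122]
orientation: [[-0.229, 0.973, 0.0], [0.973, 0.229, 0.001], [0.001, 0.001, -1.0]]
force: [3.6, 4.4, -3.8]
grip_width: 0.23
```

```bash
python3 chk.py
```

```text
phi rel home -5.446737871565095 r 0.09840491844354736 tool phi 0.8298295080399619 F tool [3.4 4.5 3.9] z 0.12199709580031279 w 0.2298020668638862 t 12.775
```

Call:
{"api": "servo_tool", "payload": {
  "steps": "0 0 -0.008 -0.08 0 0 -1; 0 0 -0.008 -0.08 0 0 -1; 0 0 -0.008 -0.08 0 0 -1"
}}

```text
time: 13.15
eef_pos: [0.5063, 0.0473, 0.122]
orientation: [[-0.237, 0.972, 0.0], [0.972, 0.237, 0.002], [0.002, 0.001, -1.0]]
force: [3.5, 5.4, -4.2]
grip_width: 0.231
```

```bash
python3 chk.py; python3 - <<'E'
from h import *
from rig import get_image,sensors
F=[]
for i in range(6):
    d=get_image("side" if i<5 else "top");s=sensors.read_state();F.append(np.array(s["force"])@np.array(s["orientation"]))
    if i==4:S=d
print(np.round(F,1),np.mean(F,0).round(1))
a=S["pixels"][150:290,250:370];cv2.imwrite("pics/s5.png",cv2.resize(a,None,fx=4,fy=4,interpolation=3))
p=np.load("p.npy")
for th in(.628,.838,1.047): print(th,((proj(S,W(p,[grip(th,.115),grip(th,.151)]))-[250,150])*4).round())
E
```

```text
phi rel home -5.441329270787064 r 0.09841235337810635 tool phi 0.8378994176392763 F tool [4.4 4.7 4.2] z 0.12198254607611175 w 0.23139196833088435 t 13.15
[[4.3 4.9 3.5]
 [4.6 5.3 3.3]
 [5.3 4.4 3.9]
 [4.4 4.5 3.8]
 [5.1 4.9 4. ]
 [5.1 4.5 3.5]] [4.8 4.8 3.7]
0.628 [[146. 212.]
 [145. 172.]]
0.838 [[156. 230.]
 [156. 189.]]
1.047 [[173. 246.]
 [173. 206.]]
```

View pics/s5.png

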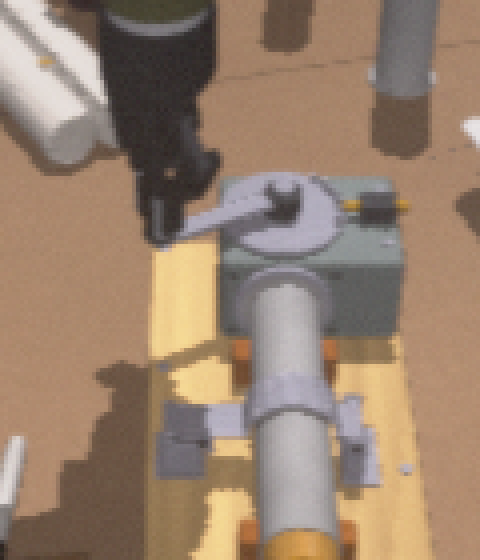

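The picture shows the jaws still on the grip around (160,225), where the model puts the fourth click (156,230 to 156,189). The strap is still flat over the tube. The force on the grip (1.6, 3.1, 3.4, then 4.8 N) rises through its mid-value, as it should at a notch's centre.

```bash
python3 -c "
from rig import job;print(job.sign_off())"; python3 chk.py
```

```text
the job is handed in; nothing more can be done
None
the job is handed in; nothing more can be done
```

The strap is shut and the lever is held at the fourth click, with the gripper still closed on the black grip. I handed the job in at about 13.5 s, and no verdict came back.

- **Strap:** I pressed the tab down to its stop, where the tip was 49.5 mm above the table with 19 N pushing back. The 6 N peak of the catch snapping did not show in the force readings, which came only between small steps, and I did not pull on the strap to test the catch. That the catch holds is inferred from reaching the stop and from later pictures. They show the strap still flat after I let go and during the lever swing.
- **Lever:** I swung it only after the strap was shut. The arm's turn since home gives 0.838 rad and its position gives 0.842, against 0.838 for the fourth click. The force on the grip dipped to 1.6 N just before the notch and rose to 4.8 N, as expected at the click. The last picture agrees to within its coarse resolution.
- **Other checks:** The gripper held at 50 N without slipping. The largest reading at the end of a move was about 20 N. No move went near the spool, candles or marker, though I did not check them separately at the end.

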